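# Return the desk things to their fitted holders

## Task

Put each of the four desk things into the flat wooden holder whose felt-lined hollow is shaped for it: the ink bottle in the square one, the wax seal upright in the round one, the matchbox in the large oblong one and the eraser in the small oblong one. Someone has left the matchbox in the ink bottle's holder, so that has to be cleared first. Each thing should sit flat on the felt inside the hollow, centred on the brass outline and squarely lined up with it, and the glass tumbler must be left standing where it is.

Things in the scene. Friction and masses are not known exactly. Their poses are not given: they have to be found in the camera images.
- ink_bottle: Loose dark blue square ink bottle with a black round screw cap, standing upright: body 50 x 50 mm and 40 mm high, cap 36 mm across, 60 mm high over all, 0.15 kg. Origin: centre of its underside; x and y along the sides of the square, z up. Any of the four quarter turns is right in its holder.
- wax_seal: Loose wax seal, standing upright: a brass foot 25 mm across with a turned brown wooden handle, 79 mm high, 0.09 kg; at 59 mm height the handle is 20 to 25 mm thick. Origin: centre of its underside; z up. Its turn about z does not matter.
- matchbox: Loose closed red matchbox lying flat, 37 mm (its x) by 54 mm (its y), 16 mm high, 0.018 kg; it stays shut. At the start it lies in the hollow of the square holder, on the felt. Origin: centre of its underside (within 1 mm); z up. Either way round is right in its holder.
- eraser: Loose eraser lying flat, white with a blue sleeve, 20 mm (its x) by 44 mm (its y), 12 mm high, 0.018 kg. Origin: centre of its underside; z up. Either way round is right in its holder.
- square_holder: Flat orange-brown wooden plate 94 x 94 mm with a square hollow 66 x 66 mm, for the ink bottle. x and y along its sides. Fixed; the origin is the centre of its underside. The plate is 7 mm thick; the hollow is centred, 2 mm deep, so its blue felt floor is 5 mm and its rim 7 mm above the desk; a thin brass line on the felt traces the foot of the thing that belongs in it.
- round_holder: Flat orange-brown wooden plate 70 x 70 mm with a round hollow 41 mm across, for the wax seal. Fixed; the origin is the centre of its underside. The plate is 7 mm thick; the hollow is centred, 2 mm deep, so its blue felt floor is 5 mm and its rim 7 mm above the desk; a thin brass line on the felt traces the foot of the thing that belongs in it.
- large_oblong_holder: Flat orange-brown wooden plate 81 mm (its x) by 98 mm (its y) with an oblong hollow 53 mm (x) by 70 mm (y), for the matchbox. Fixed; the origin is the centre of its underside. The plate is 7 mm thick; the hollow is centred, 2 mm deep, so its blue felt floor is 5 mm and its rim 7 mm above the desk; a thin brass line on the felt traces the foot of the thing that belongs in it.
- small_oblong_holder: Flat orange-brown wooden plate 60 mm (its x) by 84 mm (its y) with an oblong hollow 36 mm (x) by 60 mm (y), for the eraser. Fixed; the origin is the centre of its underside. The plate is 7 mm thick; the hollow is centred, 2 mm deep, so its blue felt floor is 5 mm and its rim 7 mm above the desk; a thin brass line on the felt traces the foot of the thing that belongs in it.
- tumbler: Clear cut-glass tumbler standing loose on the desk, 82 mm across the rim, 94 mm high, 0.31 kg: a bystander to be left where it is. Origin: centre of its underside.
There are look-alikes about, which are no part of the job. What is shaped like the square_holder but turquoise is not meant.

How it is judged:
At the end, for the whole second after the job is handed in: Each thing is within 12 mm of the centre of its own holder, on the felt (not on the rim: under 1.3 mm above it), upright or flat within 0.04 rad; bottle, matchbox and eraser are lined up with the hollow within 0.25 rad (bottle: any quarter turn); all are at rest (horizontal distance between ink_bottle and square_holder below 0.012 m and z of ink_bottle in the frame of square_holder below 0.0063 m and angle between each of ink_bottle, wax_seal, matchbox, eraser's own z axis and vertical below 0.04 rad and linear speed of each of ink_bottle, wax_seal, matchbox, eraser below 0.02 m/s and angular speed of each of ink_bottle, wax_seal, matchbox, eraser below 0.2 rad/s and (angle between the x axis of ink_bottle and the x axis of square_holder, either way round below 0.25 rad or angle between the x axis of ink_bottle and the y axis of square_holder, either way round below 0.25 rad) and horizontal distance between wax_seal and round_holder below 0.012 m and z of wax_seal in the frame of round_holder below 0.0063 m and horizontal distance between matchbox and large_oblong_holder below 0.012 m and z of matchbox in the frame of large_oblong_holder below 0.007 m and angle between the y axis of matchbox and the y axis of large_oblong_holder, either way round below 0.25 rad and horizontal distance between eraser and small_oblong_holder below 0.012 m and z of eraser in the frame of small_oblong_holder below 0.0063 m and angle between the y axis of eraser and the y axis of small_oblong_holder, either way round below 0.25 rad); the robot touches nothing.
It fails at once if the tumbler is shifted by more than 25 mm or tipped (distance of tumbler from where it was at the start of the episode above 0.025 m or angle between tumbler's own z axis and vertical above 0.3 rad).
It also fails if it takes over 112 s, if anything falls off the work surface, if the arm or the gripper's body presses on something with over 40 N, if the wrist force passes 120 N, or if a joint passes its speed limit or range.

## Robot

A 7-joint arm with a two-finger parallel gripper is mounted at the origin on the work surface; the furniture and walls round the work are solid. World frame = base frame: x ahead of the robot, y to its left, z up, the work surface at z = 0. Lengths are in m, angles in rad, forces in N, time in s.
With the tool pointing down it reaches from about 0.425 to 0.925 m from the base axis. Payload 6.8 kg.
Tool frame: the origin (TCP) lies midway between the tips of the shut fingers; the grasp point (between the pads) lies 19 mm behind it; z points along the fingers, y is the line along which they close (so a half turn about z gives the same grasp; the last joint's range is limited). The gripper opens to 85 mm and grips with 20 to 120 N. Pads are 22 mm wide; open, the fingers measure 114 mm over their backs; the gripper's body (76 mm by 85 mm) begins 54 mm behind the grasp point. The pads swing forward as they close: fully open they stand 13 mm farther back than shut.
Start: joints at [1.012, 0.477, 0.022, 1.555, -0.011, 1.109, -0.083], TCP at [0.294, -0.608, 0.231] pointing down, gripper open.
Joint ranges: [-2.96, 2.96], [-0.34, 2.1], [-1.41, 1.46], [0.24, 2.44], [-1.37, 4.51], [0.17, 1.92], [-2.96, 2.96]. Speed limits (rad/s): [2.39, 2.39, 3.14, 3.14, 3.14, 3.14, 3.14].

## Interface

Orientations are given as a unit quaternion [w, x, y, z].
In Python, from station import bot gives the robot as it stands.
- The arm moves only by the tool jog_arm, never from a script. Its argument "rows" is a list of rows, each an object of numbers: "fingers": the finger opening in mm, from 0 to 85.4; "x", "y", "z": the shift along the tool's x, y, z in mm; "ax", "ay", "az": the turn, a rotation vector about the tool's x, y, z in degrees. A call has exactly 8 rows; each row shifts and turns the commanded pose from where the row before left it, along the tool's axes as they then stand; what a row does not reach is not made up. A row lasts 1/10 s, in which the tool goes at most 50 mm and 8.59 degrees, less where a joint would pass 70% of its speed; a pose out of reach is approached as far as the arm can. A call with a gripper value outside its range is refused whole. The fingers move at their own pace and stop on an object; "force" is the grip in N (left out, the last holds). Time passes only in rows, so rows that do not move let the fingers close, or fill a call up. It gives the time, the measured TCP pose, the force, the opening and the grip force at its end, in the units of the state.
- bot.get_obs(): the state, without advancing time (a new reading comes with each control period).
- bot.read_camera(name): name is "scene" or "top"; returns a dict with "pixels" (480x640x3 uint8, red, green, blue), "vertical_fov" (degrees; the focal length in pixels is half the picture's height over the tangent of half this angle, whatever the lens; pixels are square), "cx", "cy" (the principal point, pixels), "dist_coeffs" ([k1, k2, p1, p2, k3] as OpenCV has them; the pictures are not rectified), "world_from_camera" (4x4, takes a point from camera to world coordinates). Camera axes: x right, y down, z forward; pixel columns grow to the right and rows downward; lengths in m; the calibration is good to about 2 mm. A picture is of the moment at which its call begins. There is no depth.
- bot.hand_in(): hands the job in; it is judged then, once.
The state is a dict: "t": time; "q": joint angles; "joint_vel": joint speeds; "joint_torque": joint torques, N m; "eef_pos": TCP position; "tool_rot": TCP orientation; "contact_force": force on the tool from outside, world axes, zero at the start; "torque": the same for the moment, N m; "gripper_width": opening from 0.0 (shut) to 1.0 (fully open); "grasp_force": force on a finger pad.
Only numpy, scipy, OpenCV 4.12 (cv2) and the standard library are available. Lean on these libraries where they do the work, as an engineer would, in place of code of your own. Each camera call takes 0.05 s, during which the arm holds its last target. There are 200 camera calls.

## Working session

There is one attempt and no reset: what is moved stays moved. The work goes in short steps, Python scripts to look and compute and a tool call to move; the robot and the scene stay as the last step left them, time stands still between calls to the robot, and variables do not carry over. Pictures are saved under pics/ and viewed, at most 14 in all, crops included, and the job is handed in when it is done.

Besides the shell and the picture viewer there is one more tool, called in YAML: its name, and indented under it one key for each argument. jog_arm: Moves the arm, as the interface text tells. Its arguments: {"type":"object","properties":{"rows":{"type":"array","items":{"type":"object","properties":{"fingers":{"type":"number"},"x":{"type":"number"},"y":{"type":"number"},"z":{"type":"number"},"ax":{"type":"number"},"ay":{"type":"number"},"az":{"type":"number"}}}},"force":{"type":"number"}},"required":["rows"]}

```bash
mkdir -p pics; ls; cat > h.py <<'E'
import numpy as np, cv2
from station import bot
from scipy.spatial.transform import Rotation as R
def cam(name):
    c=bot.read_camera(name); h=c['pixels'].shape[0]
    f=h/2/np.tan(np.radians(c['vertical_fov'])/2)
    c['K']=np.array([[f,0,c['cx']],[0,f,c['cy']],[0,0,1]]); c['T']=np.array(c['world_from_camera']); c['D']=np.array(c['dist_coeffs'],float)
    return c
def save(c,fn,crop=None,s=1):
    p=c['pixels'][:,:,::-1]
    if crop: x0,y0,x1,y1=crop; p=p[y0:y1,x0:x1]
    cv2.imwrite('pics/'+fn,cv2.resize(p,None,fx=s,fy=s,interpolation=cv2.INTER_CUBIC))
def pix2w(c,uv,z):
    n=cv2.undistortPoints(np.array(uv,float).reshape(-1,1,2),c['K'],c['D']).reshape(-1,2)
    d=np.c_[n,np.ones(len(n))]@c['T'][:3,:3].T; o=c['T'][:3,3]
    return o+d*((np.broadcast_to(z,len(n))-o[2])/d[:,2])[:,None]
def w2pix(c,P):
    Ti=np.linalg.inv(c['T']); return cv2.projectPoints(np.array(P,float).reshape(-1,3),cv2.Rodrigues(Ti[:3,:3])[0],Ti[:3,3],c['K'],c['D'])[0].reshape(-1,2)
def st():
    o=bot.get_obs(); r=R.from_quat(np.array(o['tool_rot'])[[1,2,3,0]]); return o,r
def go(P,yaw=None):
    """shift in tool axes (mm) to world TCP target P; yaw = world dir (deg) of the tool y line"""
    o,r=st(); M=r.as_matrix()
    print('t',o['t'],'tcp',np.round(o['eef_pos'],4),'yaxis deg',round(np.degrees(np.arctan2(M[1,1],M[0,1])),1),'zax',M[:,2].round(3),'grip',o['gripper_width'],o['grasp_force'],'q7',round(o['q'][6],2))
    print('tool shift mm',np.round(M.T@(np.array(P)-o['eef_pos'])*1000,1))
    if yaw is not None:
        a=(yaw-np.degrees(np.arctan2(M[1,1],M[0,1]))+90)%180-90
        print('world turn',round(a,1),'=> az',round(-a,1))
E
python3 - <<'E'
from h import *
for n in('scene','top'):
    c=cam(n); save(c,n+'0.png'); print(n,c['T'].round(3).tolist(),c['K'][0,0],c['D'])
go([.5,0,.2],0)
E
```

```text
pics
scene [[0.413, -0.463, 0.785, -0.889], [-0.911, -0.193, 0.365, -0.635], [-0.018, -0.865, -0.501, 0.896], [0.0, 0.0, 0.0, 1.0]] 619.2810108774333 [0.06204091 0.         0.         0.         0.        ]
top [[0.012, -0.987, 0.158, 0.3], [-1.0, -0.011, 0.006, -0.008], [-0.004, -0.158, -0.987, 1.071], [0.0, 0.0, 0.0, 1.0]] 447.2575781294702 [-0.06177883  0.          0.          0.          0.        ]
t 0.1 tcp [ 0.2939 -0.6071  0.2304] yaxis deg -64.2 zax [-0.001  0.001 -1.   ] grip 1.0015199975063653 0.0 q7 -0.08
tool shift mm [ 450.  -456.6   31.1]
world turn 64.2 => az -64.2
```

View pics/scene0.png

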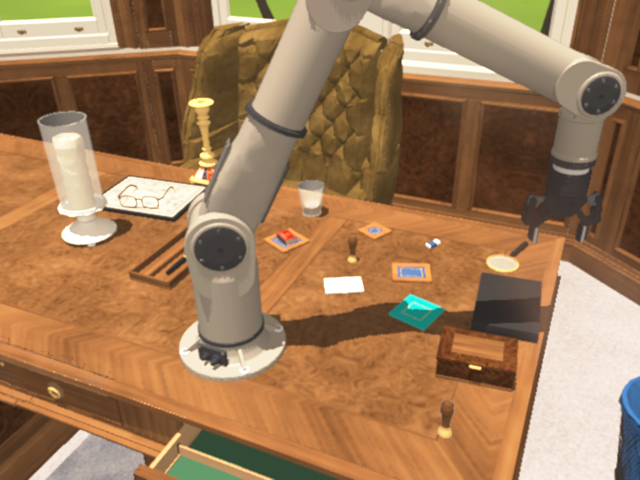

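View pics/top0.png

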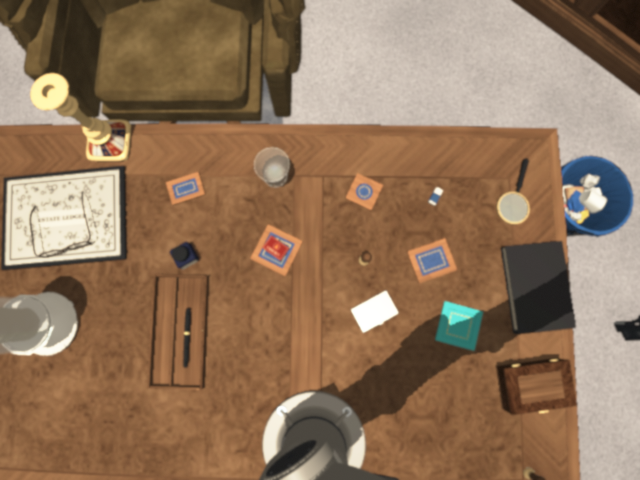

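The top view shows these candidates:
- **Ink bottle:** (184,254).
- **Matchbox:** (277,249), in the orange square holder. The turquoise plate at (459,326) is a look-alike.
- **Wax seal:** (365,258) on the open desk, with a look-alike at (530,475) near the edge and out of place.
- **Eraser:** (436,196). The white card at (375,311) is not it.
- **Holders:** round at (364,191), large oblong probably (432,260), small oblong probably (185,188).
- **Tumbler:** (273,167).

I'll check these in close crops.

```bash
python3 - <<'E'
from h import *
c=cam('top'); save(c,'cl.png',(155,150,305,275),4.8); save(c,'cr.png',(335,165,465,290),4.8)
E
```

```text
(no output)
```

View pics/cl.png

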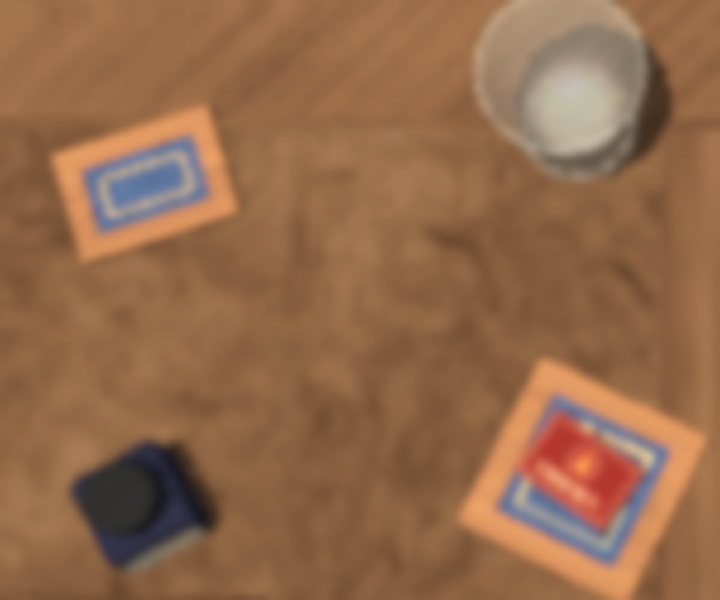

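View pics/cr.png

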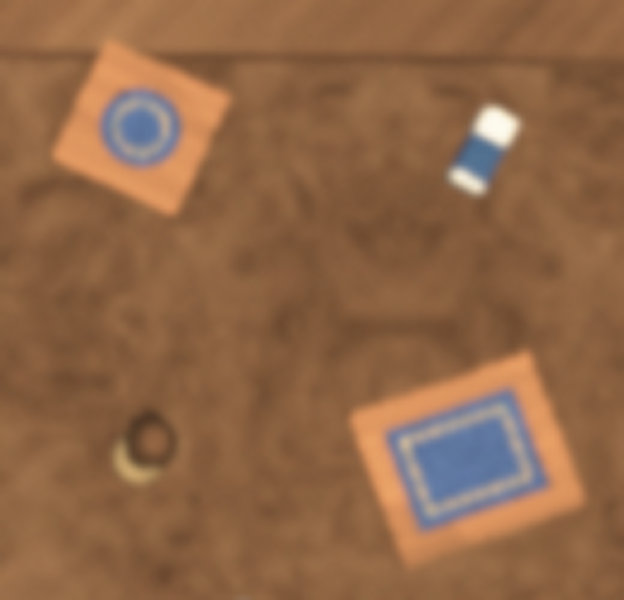

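```bash
cat > m.py <<'E'
from h import *
c=cam('top')
def W(o,pts,z): return pix2w(c,np.array(o)+(np.array(pts)+.5)/4.8-.5,z)
L=(155,150);Rr=(335,165)
def box(n,o,pts,z,dims):
    P=W(o,pts,z)[:,:2]; e=P-np.roll(P,-1,0); l=np.linalg.norm(e,axis=1)
    a=np.degrees(np.arctan2(e[:,1],e[:,0])); k=0 if l[0]+l[2]>l[1]+l[3] else 1
    lng=np.degrees(np.angle(sum(np.exp(2j*np.radians(a[i]))*l[i] for i in(k,k+2))))/2
    print(n,P.mean(0).round(4),'edges',(l*1000).round(0),'long axis deg',round(lng,1)); return P.mean(0),lng,dims,z
B=[box('small',L,[(207,107),(238,212),(85,260),(52,155)],.007,(.084,.06)),
box('square',L,[(545,358),(706,438),(625,602),(458,520)],.007,(.094,.094)),
box('match',L,[(563,408),(648,465),(608,530),(522,468)],.021,(.054,.037)),
box('round',Rr,[(110,40),(232,98),(174,215),(52,157)],.007,(.07,.07)),
box('eraser',Rr,[(490,105),(521,122),(482,194),(449,178)],.012,(.044,.02)),
box('large',Rr,[(528,350),(585,500),(408,570),(350,413)],.007,(.098,.081)),
box('ink',L,[(150,442),(187,515),(110,562),(72,490)],.04,(.05,.05))]
print('inkcap',W(L,[(119,497)],.06)); print('wax top/foot',W(Rr,[(152,440),(138,462)],[.079,.003])); print('tumbler rim',W(L,[(562,85)],.094))
im=c['pixels'][:,:,::-1].copy(); im=im[150:290,155:470]; im=cv2.resize(im,None,fx=2.5,fy=2.5,interpolation=cv2.INTER_CUBIC)
for p,a,d,z in B:
    r=np.radians(a);u=np.array([np.cos(r),np.sin(r)]);v=np.array([-u[1],u[0]])
    q=[np.r_[p+s*u*d[0]/2+t*v*d[1]/2,z] for s,t in((1,1),(1,-1),(-1,-1),(-1,1))]
    cv2.polylines(im,[((w2pix(c,q)-[155,150]+.5)*2.5-.5).round().astype(int)],True,(0,255,0),1)
cv2.imwrite('pics/ov.png',im)
E
python3 m.py
```

```text
small [0.5953 0.3275] edges [59. 82. 59. 84.] long axis deg -71.7
square [0.4443 0.0972] edges [91. 91. 93. 92.] long axis deg 64.4
match [0.448  0.0951] edges [51. 38. 53. 36.] long axis deg 55.9
round [ 0.5909 -0.115 ] edges [69. 69. 69. 69.] long axis deg 64.4
eraser [ 0.58   -0.2897] edges [18. 44. 18. 45.] long axis deg -29.6
large [ 0.4227 -0.2773] edges [80. 96. 83. 97.] long axis deg -69.2
ink [0.4258 0.3152] edges [41. 43. 41. 44.] long axis deg -57.2
inkcap [[0.4258023  0.31422011 0.06      ]]
wax top/foot [[ 0.42121602 -0.11159156  0.079     ]
 [ 0.41933872 -0.11245643  0.003     ]]
tumbler rim [[0.6207636  0.10383027 0.094     ]]
```

View pics/ov.png

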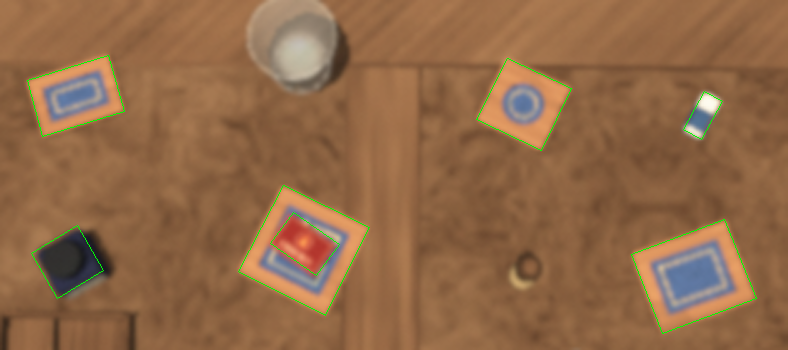

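The overlay outlines fit the plates, matchbox and eraser. The matchbox is at (0.448, 0.095), turned about 9° from its holder. Now a planner for the jog numbers.

```bash
cat >> h.py <<'E'
def plan(*wps,step=40.,turn=8.):
    """each wp: (x,y,z,yaw); rows go straight there; xy and z shared; turn in separate rows (with z none)"""
    o,r=st(); M=r.as_matrix(); p=np.array(o['eef_pos']); y=np.degrees(np.arctan2(M[1,1],M[0,1]))
    print('t %.2f tcp %s yaw %.1f z-axis %s F %s grip %.2f %.0fN q7 %.2f'%(o['t'],p.round(4),y,M[:,2].round(3),np.round(o['contact_force'],1),o['gripper_width'],o['grasp_force'],o['q'][6]))
    for w in wps:
        d=np.array(w[:3])-p; n=int(np.ceil(np.linalg.norm(d)*1000/step)); s=M.T@d*1000
        if n: print('  shift %d rows of'%n,(s/n).round(1),' total',s.round(1))
        p=np.array(w[:3])
        if len(w)>3:
            a=(w[3]-y+90)%180-90; n=int(np.ceil(abs(a)/turn)); print('  turn %d rows az %.2f'%(n,-a/max(n,1))); M=R.from_euler('z',a,degrees=True).as_matrix()@M; y+=a
E
python3 - <<'E'
from h import *
plan((.5,-.25,.23),(.448,.095,.12,-34.1),(.448,.095,.008))
E
```

```text
t 0.20 tcp [ 0.2939 -0.6073  0.2307] yaw -64.2 z-axis [-0.001  0.001 -1.   ] F [0.1 0.  1.2] grip 1.00 0N q7 -0.08
  shift 11 rows of [ 31.  -21.1   0.1]  total [ 341.2 -231.8    0.9]
  shift 10 rows of [ 10.4 -33.3  11. ]  total [ 103.5 -333.1  110.3]
  turn 4 rows az -7.52
  shift 3 rows of [ 0.   0.  37.3]  total [0.00e+00 1.00e-01 1.12e+02]
```

jog_arm:
  rows:
    - {"x": 31, "y": -21, "fingers": 60}
    - {"x": 31, "y": -21, "fingers": 60}
    - {"x": 31, "y": -21, "fingers": 60}
    - {"x": 31, "y": -21, "fingers": 60}
    - {"x": 31, "y": -21, "fingers": 60}
    - {"x": 31, "y": -21, "fingers": 60}
    - {"x": 31, "y": -21, "fingers": 60}
    - {"x": 31, "y": -21, "fingers": 60}
  force: 25

```text
invalid input
```

jog_arm:
  rows:
    - {"x": 31, "y": -21}
    - {"x": 31, "y": -21}
    - {"x": 31, "y": -22}
    - {"x": 10, "y": -33, "z": 11}
    - {"x": 10, "y": -33, "z": 11}
    - {"x": 10, "y": -33, "z": 11}
    - {"x": 10, "y": -33, "z": 11}
    - {"x": 10, "y": -33, "z": 11}

```text
invalid input
```

jog_arm:
  rows:
    - {"x": 10, "y": -33, "z": 11}
    - {"x": 10, "y": -33, "z": 11}
    - {"x": 11, "y": -33, "z": 11}
    - {"x": 11, "y": -34, "z": 11}
    - {"x": 11, "y": -35, "z": 11, "az": -7.5}
    - {"az": -7.5}
    - {"az": -7.5}
    - {"az": -7.6}

```text
invalid input
```

```bash
python3 - <<'E'
from h import *
plan((.448,.095,.06,-34.1),(.448,.095,.008))
c=cam('top');save(c,'top1.png',(160,130,420,330),3); c=cam('scene');save(c,'sc1.png',(200,180,420,340),3.6)
E
```

```text
t 0.20 tcp [ 0.2939 -0.6073  0.2307] yaw -64.2 z-axis [-0.001  0.001 -1.   ] F [0.1 0.  1.2] grip 1.00 0N q7 -0.08
  shift 19 rows of [ 23.4 -29.7   9. ]  total [ 444.7 -564.8  171.3]
  turn 4 rows az -7.52
  shift 2 rows of [ 0.  0. 26.]  total [ 0.   0.1 52. ]
```

View pics/top1.png

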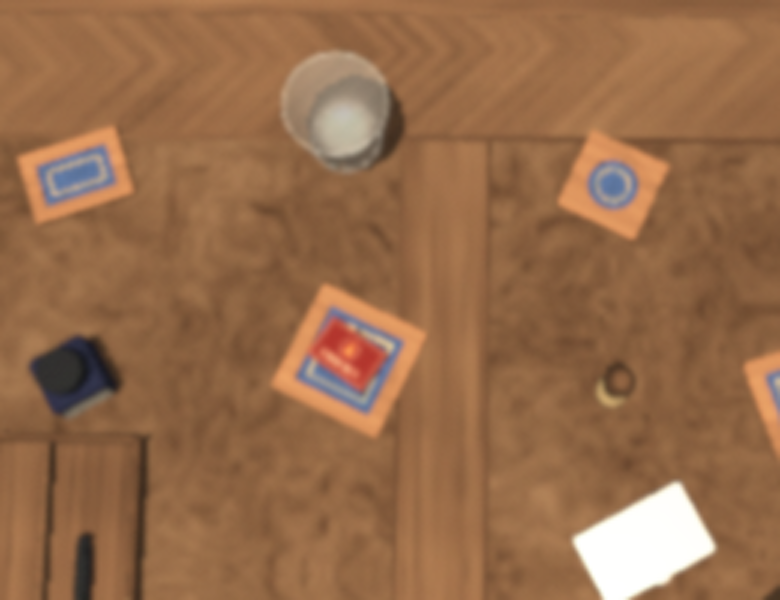

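The arm has not moved, because the moves were refused as invalid input. I'll try again with every field filled in.

jog_arm:
  force: 25
  rows:
    - {"x": 31, "y": -21, "z": 0, "ax": 0, "ay": 0, "az": 0, "fingers": 60}
    - {"x": 31, "y": -21, "z": 0, "ax": 0, "ay": 0, "az": 0, "fingers": 60}
    - {"x": 31, "y": -21, "z": 0, "ax": 0, "ay": 0, "az": 0, "fingers": 60}
    - {"x": 31, "y": -21, "z": 0, "ax": 0, "ay": 0, "az": 0, "fingers": 60}
    - {"x": 31, "y": -21, "z": 0, "ax": 0, "ay": 0, "az": 0, "fingers": 60}
    - {"x": 31, "y": -21, "z": 0, "ax": 0, "ay": 0, "az": 0, "fingers": 60}
    - {"x": 31, "y": -21, "z": 0, "ax": 0, "ay": 0, "az": 0, "fingers": 60}
    - {"x": 31, "y": -21, "z": 0, "ax": 0, "ay": 0, "az": 0, "fingers": 60}

```text
t: 1.1
eef_pos: [0.4447, -0.3469, 0.2314]
tool_rot: [0.0, 0.975, 0.223, 0.0]
contact_force: [0.2, -0.3, -0.2]
gripper_width: 0.705
grasp_force: 0.0
```

jog_arm:
  rows:
    - {"x": 31, "y": -21, "z": 0, "ax": 0, "ay": 0, "az": 0, "fingers": 60}
    - {"x": 31, "y": -21, "z": 0, "ax": 0, "ay": 0, "az": 0, "fingers": 60}
    - {"x": 31, "y": -22, "z": 0, "ax": 0, "ay": 0, "az": 0, "fingers": 60}
    - {"x": 10, "y": -33, "z": 11, "ax": 0, "ay": 0, "az": 0, "fingers": 60}
    - {"x": 10, "y": -33, "z": 11, "ax": 0, "ay": 0, "az": 0, "fingers": 60}
    - {"x": 10, "y": -33, "z": 11, "ax": 0, "ay": 0, "az": 0, "fingers": 60}
    - {"x": 10, "y": -33, "z": 11, "ax": 0, "ay": 0, "az": 0, "fingers": 60}
    - {"x": 10, "y": -33, "z": 11, "ax": 0, "ay": 0, "az": 0, "fingers": 60}

```text
t: 1.9
eef_pos: [0.4728, -0.0786, 0.1761]
tool_rot: [0.0, 0.975, 0.223, 0.0]
contact_force: [0.3, 0.8, 0.1]
gripper_width: 0.704
grasp_force: 0.0
```

jog_arm:
  rows:
    - {"x": 10, "y": -33, "z": 11, "ax": 0, "ay": 0, "az": 0, "fingers": 60}
    - {"x": 10, "y": -33, "z": 11, "ax": 0, "ay": 0, "az": 0, "fingers": 60}
    - {"x": 11, "y": -33, "z": 11, "ax": 0, "ay": 0, "az": 0, "fingers": 60}
    - {"x": 11, "y": -34, "z": 11, "ax": 0, "ay": 0, "az": 0, "fingers": 60}
    - {"x": 11, "y": -35, "z": 11, "ax": 0, "ay": 0, "az": -7.5, "fingers": 60}
    - {"x": 0, "y": 0, "z": 0, "ax": 0, "ay": 0, "az": -7.5, "fingers": 60}
    - {"x": 0, "y": 0, "z": 0, "ax": 0, "ay": 0, "az": -7.5, "fingers": 60}
    - {"x": 0, "y": 0, "z": 0, "ax": 0, "ay": 0, "az": -7.6, "fingers": 60}

```text
t: 2.7
eef_pos: [0.4476, 0.0949, 0.1213]
tool_rot: [0.0, 0.882, 0.472, 0.0]
contact_force: [0.2, -0.4, -0.8]
gripper_width: 0.704
grasp_force: 0.0
```

```bash
python3 - <<'E'
from h import *
plan((.448,.095,.04,-34.1),(.448,.095,.008))
c=cam('scene');save(c,'sc2.png',(200,150,420,310),3.6)
E
```

```text
t 2.70 tcp [0.4476 0.0949 0.1213] yaw -33.7 z-axis [ 0.  0. -1.] F [ 0.2 -0.4 -0.8] grip 0.70 0N q7 -1.12
  shift 3 rows of [ 0.1  0.1 27.1]  total [ 0.3  0.3 81.3]
  turn 1 rows az 0.39
  shift 1 rows of [-0. -0. 32.]  total [-0. -0. 32.]
```

View pics/sc2.png

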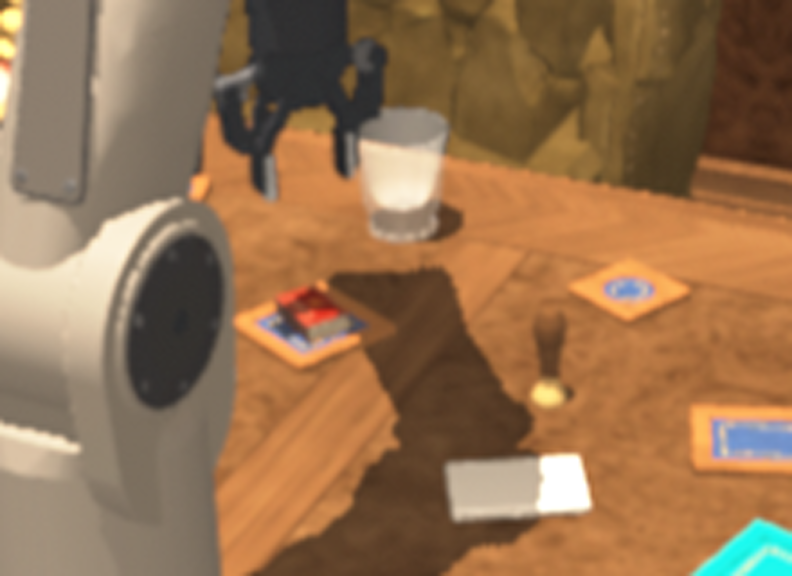

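The open fingers (crop px 268 and 345) sit roughly above the matchbox at crop px (318,315), and the tumbler stands behind, well clear. Descending and gripping.

jog_arm:
  force: 20
  rows:
    - {"x": 0, "y": 0, "z": 30, "ax": 0, "ay": 0, "az": 0, "fingers": 60}
    - {"x": 0, "y": 0, "z": 30, "ax": 0, "ay": 0, "az": 0, "fingers": 60}
    - {"x": 0, "y": 0, "z": 25, "ax": 0, "ay": 0, "az": 0, "fingers": 60}
    - {"x": 0, "y": 0, "z": 15, "ax": 0, "ay": 0, "az": 0, "fingers": 60}
    - {"x": 0, "y": 0, "z": 8, "ax": 0, "ay": 0, "az": 0, "fingers": 60}
    - {"x": 0, "y": 0, "z": 5, "ax": 0, "ay": 0, "az": 0, "fingers": 60}
    - {"x": 0, "y": 0, "z": 0, "ax": 0, "ay": 0, "az": 0, "fingers": 20}
    - {"x": 0, "y": 0, "z": 0, "ax": 0, "ay": 0, "az": 0, "fingers": 20}

```text
t: 3.55
eef_pos: [0.4482, 0.0946, 0.009]
tool_rot: [0.0, 0.883, 0.469, 0.001]
contact_force: [0.1, -0.1, 0.5]
gripper_width: 0.437
grasp_force: 20.2
```

jog_arm:
  rows:
    - {"x": 0, "y": 0, "z": 0, "ax": 0, "ay": 0, "az": 0, "fingers": 20}
    - {"x": 0, "y": 0, "z": 0, "ax": 0, "ay": 0, "az": 0, "fingers": 20}
    - {"x": 0, "y": 0, "z": 0, "ax": 0, "ay": 0, "az": 0, "fingers": 20}
    - {"x": 0, "y": 0, "z": -10, "ax": 0, "ay": 0, "az": 0, "fingers": 20}
    - {"x": 0, "y": 0, "z": -20, "ax": 0, "ay": 0, "az": 0, "fingers": 20}
    - {"x": 0, "y": 0, "z": -30, "ax": 0, "ay": 0, "az": 0, "fingers": 20}
    - {"x": 0, "y": 0, "z": -20, "ax": 0, "ay": 0, "az": 0, "fingers": 20}
    - {"x": 0, "y": 0, "z": 0, "ax": 0, "ay": 0, "az": 0, "fingers": 20}

```text
t: 4.35
eef_pos: [0.4494, 0.095, 0.0912]
tool_rot: [0.001, 0.883, 0.469, 0.003]
contact_force: [0.2, 0.4, -0.6]
gripper_width: 0.444
grasp_force: 20.2
```

```bash
python3 - <<'E'
from h import *
plan((.49,-.1,.09),(.4227,-.2773,.09,20.8),(.4227,-.2773,.0085))
E
```

```text
t 4.35 tcp [0.4494 0.095  0.0912] yaw -34.1 z-axis [ 0.005  0.001 -1.   ] F [ 0.2  0.4 -0.6] grip 0.44 20N q7 -1.17
  shift 5 rows of [-27.7  28.6   0.2]  total [-138.7  142.8    1.2]
  shift 5 rows of [-36.9   8.7  -0.1]  total [-184.6   43.6   -0.5]
  turn 7 rows az -7.84
  shift 3 rows of [-0.1 -0.1 27.2]  total [-0.3 -0.3 81.5]
```

jog_arm:
  rows:
    - {"x": -28, "y": 28, "z": -20, "ax": 0, "ay": 0, "az": 0, "fingers": 20}
    - {"x": -28, "y": 29, "z": -20, "ax": 0, "ay": 0, "az": 0, "fingers": 20}
    - {"x": -28, "y": 28, "z": 0, "ax": 0, "ay": 0, "az": 0, "fingers": 20}
    - {"x": -27, "y": 29, "z": 0, "ax": 0, "ay": 0, "az": 0, "fingers": 20}
    - {"x": -28, "y": 29, "z": 0, "ax": 0, "ay": 0, "az": 0, "fingers": 20}
    - {"x": -37, "y": 9, "z": 0, "ax": 0, "ay": 0, "az": 0, "fingers": 20}
    - {"x": -37, "y": 9, "z": 0, "ax": 0, "ay": 0, "az": 0, "fingers": 20}
    - {"x": -37, "y": 8, "z": 0, "ax": 0, "ay": 0, "az": 0, "fingers": 20}

```text
t: 5.15
eef_pos: [0.4464, -0.2086, 0.1277]
tool_rot: [-0.0, 0.883, 0.469, -0.0]
contact_force: [0.5, -0.3, 0.5]
gripper_width: 0.445
grasp_force: 20.3
```

jog_arm:
  rows:
    - {"x": -37, "y": 9, "z": 0, "ax": 0, "ay": 0, "az": 0, "fingers": 20}
    - {"x": -37, "y": 9, "z": 0, "ax": 0, "ay": 0, "az": 0, "fingers": 20}
    - {"x": 0, "y": 0, "z": 15, "ax": 0, "ay": 0, "az": -8, "fingers": 20}
    - {"x": 0, "y": 0, "z": 15, "ax": 0, "ay": 0, "az": -8, "fingers": 20}
    - {"x": 0, "y": 0, "z": 15, "ax": 0, "ay": 0, "az": -8, "fingers": 20}
    - {"x": 0, "y": 0, "z": 15, "ax": 0, "ay": 0, "az": -8, "fingers": 20}
    - {"x": 0, "y": 0, "z": 15, "ax": 0, "ay": 0, "az": -8, "fingers": 20}
    - {"x": 0, "y": 0, "z": 0, "ax": 0, "ay": 0, "az": -8, "fingers": 20}

```text
t: 5.95
eef_pos: [0.4191, -0.2777, 0.051]
tool_rot: [-0.002, 0.614, 0.789, -0.0]
contact_force: [0.1, 1.1, 0.1]
gripper_width: 0.442
grasp_force: 20.3
```

jog_arm:
  rows:
    - {"x": 0, "y": 0, "z": 0, "ax": 0, "ay": 0, "az": -7, "fingers": 20}
    - {"x": 0, "y": 0, "z": 0, "ax": 0, "ay": 0, "az": 0, "fingers": 20}
    - {"x": 0, "y": 0, "z": 0, "ax": 0, "ay": 0, "az": 0, "fingers": 20}
    - {"x": 0, "y": 0, "z": 0, "ax": 0, "ay": 0, "az": 0, "fingers": 20}
    - {"x": 0, "y": 0, "z": 0, "ax": 0, "ay": 0, "az": 0, "fingers": 20}
    - {"x": 0, "y": 0, "z": 0, "ax": 0, "ay": 0, "az": 0, "fingers": 20}
    - {"x": 0, "y": 0, "z": 0, "ax": 0, "ay": 0, "az": 0, "fingers": 20}
    - {"x": 0, "y": 0, "z": 0, "ax": 0, "ay": 0, "az": 0, "fingers": 20}

```text
t: 6.75
eef_pos: [0.421, -0.2787, 0.0533]
tool_rot: [0.0, 0.567, 0.824, -0.0]
contact_force: [-0.7, -0.6, 0.1]
gripper_width: 0.443
grasp_force: 20.3
```

```bash
python3 - <<'E'
from h import *
plan((.4227,-.2773,.03,20.8),(.4227,-.2773,.0095))
E
```

```text
t 6.75 tcp [ 0.421  -0.2787  0.0533] yaw 20.9 z-axis [ 0. -0. -1.] F [-0.7 -0.6  0.1] grip 0.44 20N q7 0.49
  shift 1 rows of [ 0.7  2.1 23.3]  total [ 0.7  2.1 23.3]
  turn 1 rows az 0.11
  shift 1 rows of [ 0.  -0.  20.5]  total [ 0.  -0.  20.5]
```

jog_arm:
  rows:
    - {"x": 0.7, "y": 2, "z": 20, "ax": 0, "ay": 0, "az": 0, "fingers": 20}
    - {"x": 0, "y": 0, "z": 12, "ax": 0, "ay": 0, "az": 0, "fingers": 20}
    - {"x": 0, "y": 0, "z": 8, "ax": 0, "ay": 0, "az": 0, "fingers": 20}
    - {"x": 0, "y": 0, "z": 4, "ax": 0, "ay": 0, "az": 0, "fingers": 20}
    - {"x": 0, "y": 0, "z": 0, "ax": 0, "ay": 0, "az": 0, "fingers": 20}
    - {"x": 0, "y": 0, "z": 0, "ax": 0, "ay": 0, "az": 0, "fingers": 20}
    - {"x": 0, "y": 0, "z": 0, "ax": 0, "ay": 0, "az": 0, "fingers": 55}
    - {"x": 0, "y": 0, "z": 0, "ax": 0, "ay": 0, "az": 0, "fingers": 55}

```text
t: 7.55
eef_pos: [0.4228, -0.2775, 0.0095]
tool_rot: [0.0, 0.567, 0.824, 0.0]
contact_force: [-0.5, -0.1, 0.5]
gripper_width: 0.647
grasp_force: 0.0
```

jog_arm:
  rows:
    - {"x": 0, "y": 0, "z": 0, "ax": 0, "ay": 0, "az": 0, "fingers": 55}
    - {"x": 0, "y": 0, "z": 0, "ax": 0, "ay": 0, "az": 0, "fingers": 55}
    - {"x": 0, "y": 0, "z": -10, "ax": 0, "ay": 0, "az": 0, "fingers": 55}
    - {"x": 0, "y": 0, "z": -30, "ax": 0, "ay": 0, "az": 0, "fingers": 55}
    - {"x": 0, "y": 0, "z": -40, "ax": 0, "ay": 0, "az": 0, "fingers": 75}
    - {"x": 0, "y": 0, "z": -40, "ax": 0, "ay": 0, "az": 0, "fingers": 75}
    - {"x": 0, "y": 0, "z": -40, "ax": 0, "ay": 0, "az": 0, "fingers": 75}
    - {"x": 0, "y": 0, "z": 0, "ax": 0, "ay": 0, "az": 0, "fingers": 75}

```text
t: 8.35
eef_pos: [0.4259, -0.2787, 0.1752]
tool_rot: [0.005, 0.567, 0.824, 0.0]
contact_force: [1.0, 0.8, -0.6]
gripper_width: 0.88
grasp_force: 0.0
```

```bash
python3 - <<'E'
from h import *
plan((.52,-.05,.17),(.4258,.3147,.12,32.8),(.4258,.3147,.008))
E
```

```text
t 8.35 tcp [ 0.4259 -0.2787  0.1752] yaw 20.9 z-axis [ 0.008 -0.006 -1.   ] F [ 1.   0.8 -0.6] grip 0.88 0N q7 0.62
  shift 7 rows of [25.7 24.2  0.7]  total [180.1 169.6   4.7]
  shift 10 rows of [37.5  4.2  4.7]  total [374.7  42.   47.1]
  turn 2 rows az -5.94
  shift 3 rows of [ 0.3 -0.2 37.3]  total [  0.9  -0.7 112. ]
```

jog_arm:
  rows:
    - {"x": 26, "y": 24, "z": 0, "ax": 0, "ay": 0, "az": 0, "fingers": 75}
    - {"x": 26, "y": 24, "z": 0, "ax": 0, "ay": 0, "az": 0, "fingers": 75}
    - {"x": 26, "y": 24, "z": 0, "ax": 0, "ay": 0, "az": 0, "fingers": 75}
    - {"x": 26, "y": 24, "z": 0, "ax": 0, "ay": 0, "az": 0, "fingers": 75}
    - {"x": 26, "y": 24, "z": 0, "ax": 0, "ay": 0, "az": 0, "fingers": 75}
    - {"x": 25, "y": 24, "z": 0, "ax": 0, "ay": 0, "az": 0, "fingers": 75}
    - {"x": 25, "y": 26, "z": 0, "ax": 0, "ay": 0, "az": 0, "fingers": 75}
    - {"x": 37, "y": 4, "z": 4, "ax": 0, "ay": 0, "az": 0, "fingers": 75}

```text
t: 9.15
eef_pos: [0.5103, -0.011, 0.1661]
tool_rot: [0.001, 0.567, 0.824, 0.001]
contact_force: [-0.1, 1.1, -1.0]
gripper_width: 0.879
grasp_force: 0.0
```

jog_arm:
  rows:
    - {"x": 37, "y": 4, "z": 4, "ax": 0, "ay": 0, "az": 0, "fingers": 75}
    - {"x": 37, "y": 4, "z": 4, "ax": 0, "ay": 0, "az": 0, "fingers": 75}
    - {"x": 37, "y": 4, "z": 4, "ax": 0, "ay": 0, "az": 0, "fingers": 75}
    - {"x": 37, "y": 4, "z": 4, "ax": 0, "ay": 0, "az": 0, "fingers": 75}
    - {"x": 37, "y": 4, "z": 4, "ax": 0, "ay": 0, "az": 0, "fingers": 75}
    - {"x": 38, "y": 4, "z": 4, "ax": 0, "ay": 0, "az": 0, "fingers": 75}
    - {"x": 38, "y": 5, "z": 4, "ax": 0, "ay": 0, "az": 0, "fingers": 75}
    - {"x": 38, "y": 5, "z": 4, "ax": 0, "ay": 0, "az": 0, "fingers": 75}

```text
t: 9.95
eef_pos: [0.4318, 0.2801, 0.1333]
tool_rot: [0.0, 0.567, 0.824, -0.0]
contact_force: [0.4, 0.6, 0.3]
gripper_width: 0.878
grasp_force: 0.0
```

jog_arm:
  rows:
    - {"x": 37, "y": 4, "z": 4, "ax": 0, "ay": 0, "az": 0, "fingers": 75}
    - {"x": 0, "y": 0, "z": 0, "ax": 0, "ay": 0, "az": -6, "fingers": 75}
    - {"x": 0, "y": 0, "z": 0, "ax": 0, "ay": 0, "az": -6, "fingers": 75}
    - {"x": 0, "y": 0, "z": 0, "ax": 0, "ay": 0, "az": 0, "fingers": 75}
    - {"x": 0, "y": 0, "z": 0, "ax": 0, "ay": 0, "az": 0, "fingers": 75}
    - {"x": 0, "y": 0, "z": 0, "ax": 0, "ay": 0, "az": 0, "fingers": 75}
    - {"x": 0, "y": 0, "z": 0, "ax": 0, "ay": 0, "az": 0, "fingers": 75}
    - {"x": 0, "y": 0, "z": 0, "ax": 0, "ay": 0, "az": 0, "fingers": 75}

```text
t: 10.75
eef_pos: [0.4232, 0.3147, 0.1294]
tool_rot: [0.0, 0.478, 0.878, 0.0]
contact_force: [0.7, 0.0, -0.4]
gripper_width: 0.881
grasp_force: 0.0
```

```bash
python3 - <<'E'
from h import *
plan((.4258,.3147,.12,32.8),(.4258,.3147,.008))
c=cam('top');a=cv2.resize(c['pixels'][225:285,150:220,::-1],None,fx=5,fy=5,interpolation=cv2.INTER_CUBIC); b=cv2.resize(c['pixels'][170:270,340:460,::-1],None,fx=3.6,fy=3.6,interpolation=cv2.INTER_CUBIC)
H=360; im=np.zeros((H,790,3),np.uint8); im[:300,:350]=a; im[:360,355:787]=b; cv2.imwrite('pics/t3.png',im)
E
```

```text
t 10.75 tcp [0.4232 0.3147 0.1294] yaw 32.9 z-axis [ 0. -0. -1.] F [ 0.7  0.  -0.4] grip 0.88 0N q7 -0.56
  shift 1 rows of [-1.4  2.2  9.4]  total [-1.4  2.2  9.4]
  turn 1 rows az 0.07
  shift 3 rows of [ 0.  -0.  37.3]  total [  0.  -0. 112.]
```

View pics/t3.png

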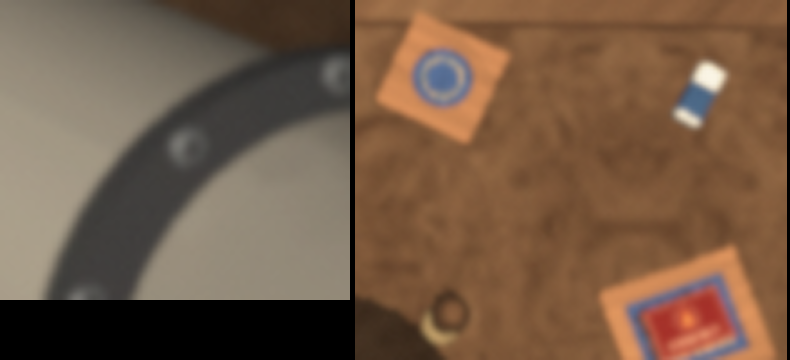

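The matchbox sits square in its hollow (right panel, about (690,325)). The arm hides the bottle, but the finger clearance is ample, so I'll go down.

jog_arm:
  force: 30
  rows:
    - {"x": -1.4, "y": 2.2, "z": 30, "ax": 0, "ay": 0, "az": 0, "fingers": 75}
    - {"x": 0, "y": 0, "z": 30, "ax": 0, "ay": 0, "az": 0, "fingers": 75}
    - {"x": 0, "y": 0, "z": 25, "ax": 0, "ay": 0, "az": 0, "fingers": 75}
    - {"x": 0, "y": 0, "z": 20, "ax": 0, "ay": 0, "az": 0, "fingers": 75}
    - {"x": 0, "y": 0, "z": 10, "ax": 0, "ay": 0, "az": 0, "fingers": 75}
    - {"x": 0, "y": 0, "z": 5, "ax": 0, "ay": 0, "az": 0, "fingers": 75}
    - {"x": 0, "y": 0, "z": 0, "ax": 0, "ay": 0, "az": 0, "fingers": 60}
    - {"x": 0, "y": 0, "z": 0, "ax": 0, "ay": 0, "az": 0, "fingers": 30}

```text
t: 11.6
eef_pos: [0.4261, 0.3154, 0.0103]
tool_rot: [0.0, 0.478, 0.878, 0.001]
contact_force: [-0.2, 0.6, -0.4]
gripper_width: 0.589
grasp_force: 30.9
```

jog_arm:
  rows:
    - {"x": 0, "y": 0, "z": 0, "ax": 0, "ay": 0, "az": 0, "fingers": 30}
    - {"x": 0, "y": 0, "z": 0, "ax": 0, "ay": 0, "az": 0, "fingers": 30}
    - {"x": 0, "y": 0, "z": 0, "ax": 0, "ay": 0, "az": 0, "fingers": 30}
    - {"x": 0, "y": 0, "z": -10, "ax": 0, "ay": 0, "az": 0, "fingers": 30}
    - {"x": 0, "y": 0, "z": -20, "ax": 0, "ay": 0, "az": 0, "fingers": 30}
    - {"x": 0, "y": 0, "z": -20, "ax": 0, "ay": 0, "az": 0, "fingers": 30}
    - {"x": 0, "y": 0, "z": 0, "ax": 0, "ay": 0, "az": 0, "fingers": 30}
    - {"x": 0, "y": 0, "z": 0, "ax": 0, "ay": 0, "az": 0, "fingers": 30}

```text
t: 12.4
eef_pos: [0.4259, 0.3147, 0.0595]
tool_rot: [0.0, 0.478, 0.878, 0.0]
contact_force: [1.0, 0.5, -1.5]
gripper_width: 0.585
grasp_force: 31.5
```

```bash
python3 - <<'E'
from h import *
plan((.4443,.0972,.06,64.4))
E
```

```text
t 12.40 tcp [0.4259 0.3147 0.0595] yaw 32.9 z-axis [ 0.001  0.    -1.   ] F [ 1.   0.5 -1.5] grip 0.59 31N q7 -0.65
  shift 6 rows of [-32.1 -17.1  -0.1]  total [-192.5 -102.7   -0.5]
  turn 4 rows az -7.87
```

jog_arm:
  rows:
    - {"x": -20, "y": -11, "z": 0, "ax": 0, "ay": 0, "az": 0, "fingers": 30}
    - {"x": -32, "y": -17, "z": 0, "ax": 0, "ay": 0, "az": 0, "fingers": 30}
    - {"x": -32, "y": -17, "z": 0, "ax": 0, "ay": 0, "az": 0, "fingers": 30}
    - {"x": -32, "y": -17, "z": 0, "ax": 0, "ay": 0, "az": 0, "fingers": 30}
    - {"x": -32, "y": -17, "z": 0, "ax": 0, "ay": 0, "az": 0, "fingers": 30}
    - {"x": -25, "y": -13, "z": 0, "ax": 0, "ay": 0, "az": 0, "fingers": 30}
    - {"x": -19.5, "y": -10.7, "z": 0, "ax": 0, "ay": 0, "az": 0, "fingers": 30}
    - {"x": 0, "y": 0, "z": 0, "ax": 0, "ay": 0, "az": -8, "fingers": 30}

```text
t: 13.2
eef_pos: [0.4432, 0.0931, 0.058]
tool_rot: [-0.001, 0.417, 0.909, -0.002]
contact_force: [-0.5, 0.4, -2.3]
gripper_width: 0.583
grasp_force: 31.5
```

jog_arm:
  rows:
    - {"x": 0, "y": 0, "z": 0, "ax": 0, "ay": 0, "az": -8, "fingers": 30}
    - {"x": 0, "y": 0, "z": 0, "ax": 0, "ay": 0, "az": -8, "fingers": 30}
    - {"x": 0, "y": 0, "z": 0, "ax": 0, "ay": 0, "az": -7.5, "fingers": 30}
    - {"x": 0, "y": 0, "z": 0, "ax": 0, "ay": 0, "az": 0, "fingers": 30}
    - {"x": 0, "y": 0, "z": 0, "ax": 0, "ay": 0, "az": 0, "fingers": 30}
    - {"x": 0, "y": 0, "z": 0, "ax": 0, "ay": 0, "az": 0, "fingers": 30}
    - {"x": 0, "y": 0, "z": 0, "ax": 0, "ay": 0, "az": 0, "fingers": 30}
    - {"x": 0, "y": 0, "z": 0, "ax": 0, "ay": 0, "az": 0, "fingers": 30}

```text
t: 14.0
eef_pos: [0.4442, 0.0976, 0.0593]
tool_rot: [0.0, 0.222, 0.975, -0.0]
contact_force: [0.5, 0.0, -2.0]
gripper_width: 0.581
grasp_force: 31.4
```

```bash
python3 - <<'E'
from h import *
plan((.4443,.0972,.03,64.4),(.4443,.0972,.0145))
c=cam('scene');save(c,'sc4.png',(210,170,390,290),4)
E
```

```text
t 14.00 tcp [0.4442 0.0976 0.0593] yaw 64.4 z-axis [ 0. -0. -1.] F [ 0.5  0.  -2. ] grip 0.58 31N q7 0.22
  shift 1 rows of [-0.3 -0.3 29.3]  total [-0.3 -0.3 29.3]
  turn 1 rows az -0.01
  shift 1 rows of [ 0.   0.  15.5]  total [ 0.   0.  15.5]
```

View pics/sc4.png

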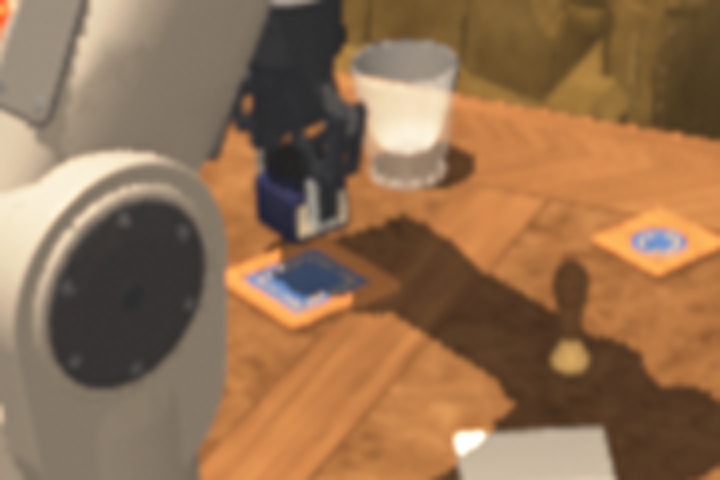

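The bottle at (303,205) hangs upright above the square hollow at (305,280). Setting it down.

jog_arm:
  rows:
    - {"x": 0, "y": -0.3, "z": 15, "ax": 0, "ay": 0, "az": 0, "fingers": 30}
    - {"x": 0, "y": 0, "z": 15, "ax": 0, "ay": 0, "az": 0, "fingers": 30}
    - {"x": 0, "y": 0, "z": 8, "ax": 0, "ay": 0, "az": 0, "fingers": 30}
    - {"x": 0, "y": 0, "z": 4, "ax": 0, "ay": 0, "az": 0, "fingers": 30}
    - {"x": 0, "y": 0, "z": 2, "ax": 0, "ay": 0, "az": 0, "fingers": 30}
    - {"x": 0, "y": 0, "z": 0.5, "ax": 0, "ay": 0, "az": 0, "fingers": 30}
    - {"x": 0, "y": 0, "z": 0, "ax": 0, "ay": 0, "az": 0, "fingers": 30}
    - {"x": 0, "y": 0, "z": 0, "ax": 0, "ay": 0, "az": 0, "fingers": 30}

```text
t: 14.85
eef_pos: [0.4442, 0.0974, 0.0152]
tool_rot: [0.0, 0.221, 0.975, 0.0]
contact_force: [-1.4, 1.0, 2.3]
gripper_width: 0.589
grasp_force: 31.6
```

jog_arm:
  rows:
    - {"x": 0, "y": 0, "z": 0, "ax": 0, "ay": 0, "az": 0, "fingers": 70}
    - {"x": 0, "y": 0, "z": 0, "ax": 0, "ay": 0, "az": 0, "fingers": 70}
    - {"x": 0, "y": 0, "z": 0, "ax": 0, "ay": 0, "az": 0, "fingers": 70}
    - {"x": 0, "y": 0, "z": -20, "ax": 0, "ay": 0, "az": 0, "fingers": 70}
    - {"x": 0, "y": 0, "z": -40, "ax": 0, "ay": 0, "az": 0, "fingers": 70}
    - {"x": 0, "y": 0, "z": -40, "ax": 0, "ay": 0, "az": 0, "fingers": 70}
    - {"x": 0, "y": 0, "z": -30, "ax": 0, "ay": 0, "az": 0, "fingers": 50}
    - {"x": 0, "y": 0, "z": 0, "ax": 0, "ay": 0, "az": 0, "fingers": 50}

```text
t: 15.65
eef_pos: [0.4466, 0.0982, 0.1484]
tool_rot: [0.003, 0.222, 0.975, 0.001]
contact_force: [0.3, -0.8, -0.6]
gripper_width: 0.59
grasp_force: 0.0
```

```bash
python3 - <<'E'
from h import *
plan((.4505,-.0079,.15),(.4205,-.112,.15,-20))
plan((.4505,-.2879,.15),(.579,-.289,.1))
c=cam('scene')
save(c,'wx.png',(330,225,375,270),10)
print(w2pix(c,[(.4203,-.112,0),(.4203,-.112,.06),(.4203,-.112,.079)]))
E
```

```text
t 15.65 tcp [0.4466 0.0982 0.1484] yaw 64.4 z-axis [ 0.007  0.001 -1.   ] F [ 0.3 -0.8 -0.6] grip 0.59 0N q7 0.38
  shift 3 rows of [-16.5 -31.3  -0.6]  total [-49.4 -94.   -1.7]
  shift 3 rows of [ -6.  -35.6  -0.1]  total [ -17.9 -106.8   -0.3]
  turn 11 rows az 7.67
t 15.65 tcp [0.4466 0.0982 0.1484] yaw 64.4 z-axis [ 0.007  0.001 -1.   ] F [ 0.3 -0.8 -0.6] grip 0.59 0N q7 0.38
  shift 10 rows of [-17.  -34.6  -0.2]  total [-170.4 -346.5   -1.9]
  shift 4 rows of [-29.   13.6  12.7]  total [-116.1   54.3   50.9]
[[349.98150202 261.56551062]
 [350.11974966 242.39538039]
 [350.16534897 236.17810276]]
```

View pics/wx.png

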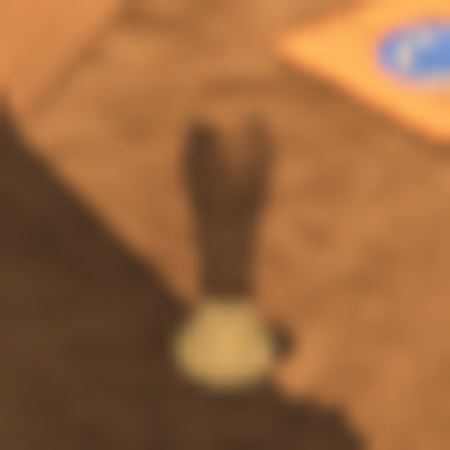

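```bash
python3 - <<'E'
from h import *
c=cam('scene')
def cor(p,a,w,h):
    r=np.radians(a);u=np.array([np.cos(r),np.sin(r)]);v=np.array([-u[1],u[0]])
    return [np.r_[p+s*u*w+t*v*h,.007] for s,t in((1,1),(1,-1),(-1,-1),(-1,1))]
print('round',w2pix(c,cor(np.array([.5909,-.115]),64.4,.035,.035)).round(1).tolist())
print('square',w2pix(c,cor(np.array([.4443,.0972]),64.4,.047,.047)).round(1).tolist())
t=cam('top'); g=t['pixels'][165+84:165+104,335+20:335+42].astype(int)
print(w2pix(t,[(.4203,-.112,0),(.4203,-.112,.079)]))
print('alt',w2pix(t,[(.4223,-.117,0),(.4223,-.117,.079)]), w2pix(c,[(.4223,-.117,0)]))
cv2.imwrite('pics/wt.png',cv2.resize(t['pixels'][240:280,345:390,::-1],None,fx=12,fy=12,interpolation=cv2.INTER_CUBIC))
E
```

```text
round [[355.9, 230.2], [373.2, 222.4], [390.2, 231.1], [372.8, 239.2]]
square [[261.6, 239.3], [287.9, 228.5], [308.1, 240.7], [281.5, 252.2]]
[[363.0419612  260.59191144]
 [366.45572847 256.68033047]]
alt [[365.11386    259.7872769 ]
 [368.68795107 255.81406012]] [[351.98508556 261.58407863]]
```

View pics/wt.png

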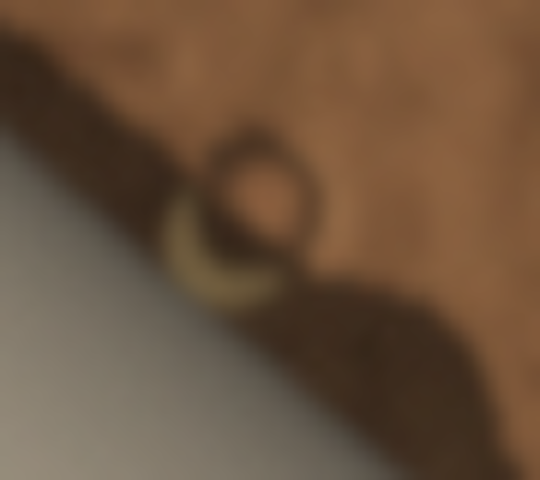

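Square and round plates show the same roughly 2.5 px offset in the scene camera, so I trust the top camera. Here the handle top is at (264,193) and the foot at about (228,243) in the crop, which puts the seal at (0.4214, -0.1135).

```bash
python3 - <<'E'
from h import *
plan((.4214,-.1135,.13),(.4214,-.1135,.040))
E
```

```text
t 15.80 tcp [0.4437 0.0967 0.1443] yaw 64.4 z-axis [-0.    -0.001 -1.   ] F [-0.5  1.   0.2] grip 0.58 0N q7 0.38
  shift 6 rows of [-11.8 -33.2   2.4]  total [ -70.7 -199.2   14.4]
  shift 3 rows of [-0.  0. 30.]  total [-0.   0.1 90. ]
```

jog_arm:
  rows:
    - {"x": -12, "y": -33, "z": 2, "ax": 0, "ay": 0, "az": 0, "fingers": 50}
    - {"x": -12, "y": -33, "z": 2, "ax": 0, "ay": 0, "az": 0, "fingers": 50}
    - {"x": -12, "y": -33, "z": 2, "ax": 0, "ay": 0, "az": 0, "fingers": 50}
    - {"x": -12, "y": -33, "z": 2, "ax": 0, "ay": 0, "az": 0, "fingers": 50}
    - {"x": -12, "y": -33, "z": 2, "ax": 0, "ay": 0, "az": 0, "fingers": 50}
    - {"x": -10.7, "y": -34.2, "z": 4, "ax": 0, "ay": 0, "az": 0, "fingers": 50}
    - {"x": 0, "y": 0, "z": 0, "ax": 0, "ay": 0, "az": 0, "fingers": 50}
    - {"x": 0, "y": 0, "z": 0, "ax": 0, "ay": 0, "az": 0, "fingers": 50}

```text
t: 16.6
eef_pos: [0.4208, -0.1132, 0.1296]
tool_rot: [-0.001, 0.222, 0.975, 0.0]
contact_force: [0.7, 1.2, -0.2]
gripper_width: 0.584
grasp_force: 0.0
```

jog_arm:
  rows:
    - {"x": 0, "y": 0, "z": 0, "ax": 0, "ay": 0, "az": 0, "fingers": 50}
    - {"x": 0, "y": 0, "z": 0, "ax": 0, "ay": 0, "az": 0, "fingers": 50}
    - {"x": 0, "y": 0, "z": 0, "ax": 0, "ay": 0, "az": 0, "fingers": 50}
    - {"x": 0, "y": 0, "z": 0, "ax": 0, "ay": 0, "az": 0, "fingers": 50}
    - {"x": 0, "y": 0, "z": 0, "ax": 0, "ay": 0, "az": 0, "fingers": 50}
    - {"x": 0, "y": 0, "z": 0, "ax": 0, "ay": 0, "az": 0, "fingers": 50}
    - {"x": 0, "y": 0, "z": 0, "ax": 0, "ay": 0, "az": 0, "fingers": 50}
    - {"x": 0, "y": 0, "z": 0, "ax": 0, "ay": 0, "az": 0, "fingers": 50}

```text
t: 17.4
eef_pos: [0.4218, -0.113, 0.1308]
tool_rot: [0.0, 0.221, 0.975, -0.0]
contact_force: [0.1, 0.5, -0.3]
gripper_width: 0.594
grasp_force: 0.0
```

```bash
python3 - <<'E'
from h import *
plan((.4214,-.1135,.10),(.4214,-.1135,.040))
E
```

```text
t 17.40 tcp [ 0.4218 -0.113   0.1308] yaw 64.4 z-axis [ 0. -0. -1.] F [ 0.1  0.5 -0.3] grip 0.59 0N q7 0.86
  shift 1 rows of [ 0.1 -0.6 30.8]  total [ 0.1 -0.6 30.8]
  shift 2 rows of [ 0.  0. 30.]  total [ 0.  0. 60.]
```

jog_arm:
  force: 25
  rows:
    - {"x": 0, "y": -0.6, "z": 30, "ax": 0, "ay": 0, "az": 0, "fingers": 50}
    - {"x": 0, "y": 0, "z": 30, "ax": 0, "ay": 0, "az": 0, "fingers": 50}
    - {"x": 0, "y": 0, "z": 20, "ax": 0, "ay": 0, "az": 0, "fingers": 50}
    - {"x": 0, "y": 0, "z": 10, "ax": 0, "ay": 0, "az": 0, "fingers": 45}
    - {"x": 0, "y": 0, "z": 0, "ax": 0, "ay": 0, "az": 0, "fingers": 38}
    - {"x": 0, "y": 0, "z": 0, "ax": 0, "ay": 0, "az": 0, "fingers": 32}
    - {"x": 0, "y": 0, "z": 0, "ax": 0, "ay": 0, "az": 0, "fingers": 28}
    - {"x": 0, "y": 0, "z": 0, "ax": 0, "ay": 0, "az": 0, "fingers": 25}

```text
t: 18.2
eef_pos: [0.4222, -0.1138, 0.0416]
tool_rot: [0.001, 0.221, 0.975, -0.0]
contact_force: [0.3, 0.3, -0.3]
gripper_width: 0.291
grasp_force: 0.0
```

jog_arm:
  rows:
    - {"x": 0, "y": 0, "z": 0, "ax": 0, "ay": 0, "az": 0, "fingers": 22}
    - {"x": 0, "y": 0, "z": 0, "ax": 0, "ay": 0, "az": 0, "fingers": 15}
    - {"x": 0, "y": 0, "z": 0, "ax": 0, "ay": 0, "az": 0, "fingers": 10}
    - {"x": 0, "y": 0, "z": 0, "ax": 0, "ay": 0, "az": 0, "fingers": 10}
    - {"x": 0, "y": 0, "z": 0, "ax": 0, "ay": 0, "az": 0, "fingers": 10}
    - {"x": 0, "y": 0, "z": -10, "ax": 0, "ay": 0, "az": 0, "fingers": 10}
    - {"x": 0, "y": 0, "z": -20, "ax": 0, "ay": 0, "az": 0, "fingers": 10}
    - {"x": 0, "y": 0, "z": -10, "ax": 0, "ay": 0, "az": 0, "fingers": 10}

```text
t: 19.0
eef_pos: [0.4221, -0.1134, 0.0823]
tool_rot: [0.001, 0.221, 0.975, 0.0]
contact_force: [0.8, 0.0, -1.7]
gripper_width: 0.269
grasp_force: 24.7
```

```bash
python3 - <<'E'
from h import *
plan((.5909,-.115,.08),(.5909,-.115,.046))
E
```

```text
t 19.00 tcp [ 0.4221 -0.1134  0.0823] yaw 64.4 z-axis [ 0.001 -0.    -1.   ] F [ 0.8  0.  -1.7] grip 0.27 25N q7 0.76
  shift 5 rows of [-30.6  14.3   0.5]  total [-153.    71.4    2.6]
  shift 1 rows of [ 0. -0. 34.]  total [ 0. -0. 34.]
```

jog_arm:
  rows:
    - {"x": -15, "y": 7, "z": 0, "ax": 0, "ay": 0, "az": 0, "fingers": 10}
    - {"x": -25, "y": 12, "z": 0, "ax": 0, "ay": 0, "az": 0, "fingers": 10}
    - {"x": -30, "y": 14, "z": 0, "ax": 0, "ay": 0, "az": 0, "fingers": 10}
    - {"x": -30, "y": 14, "z": 0, "ax": 0, "ay": 0, "az": 0, "fingers": 10}
    - {"x": -25, "y": 12, "z": 0, "ax": 0, "ay": 0, "az": 0, "fingers": 10}
    - {"x": -18, "y": 8, "z": 0, "ax": 0, "ay": 0, "az": 0, "fingers": 10}
    - {"x": -10, "y": 4.4, "z": 0, "ax": 0, "ay": 0, "az": 0, "fingers": 10}
    - {"x": 0, "y": 0, "z": 0, "ax": 0, "ay": 0, "az": 0, "fingers": 10}

```text
t: 19.8
eef_pos: [0.5912, -0.115, 0.081]
tool_rot: [0.0, 0.221, 0.975, 0.0]
contact_force: [1.0, -0.1, -1.5]
gripper_width: 0.272
grasp_force: 24.7
```

jog_arm:
  rows:
    - {"x": 0, "y": 0, "z": 0, "ax": 0, "ay": 0, "az": 0, "fingers": 10}
    - {"x": 0, "y": 0, "z": 0, "ax": 0, "ay": 0, "az": 0, "fingers": 10}
    - {"x": 0, "y": 0, "z": 0, "ax": 0, "ay": 0, "az": 0, "fingers": 10}
    - {"x": 0, "y": 0, "z": 0, "ax": 0, "ay": 0, "az": 0, "fingers": 10}
    - {"x": 0, "y": 0, "z": 0, "ax": 0, "ay": 0, "az": 0, "fingers": 10}
    - {"x": 0, "y": 0, "z": 0, "ax": 0, "ay": 0, "az": 0, "fingers": 10}
    - {"x": 0, "y": 0, "z": 0, "ax": 0, "ay": 0, "az": 0, "fingers": 10}
    - {"x": 0, "y": 0, "z": 0, "ax": 0, "ay": 0, "az": 0, "fingers": 10}

```text
t: 20.6
eef_pos: [0.5904, -0.1151, 0.0808]
tool_rot: [-0.0, 0.221, 0.975, 0.0]
contact_force: [0.1, -0.1, -1.5]
gripper_width: 0.268
grasp_force: 24.7
```

```bash
python3 - <<'E'
from h import *
plan((.5909,-.115,.0465))
c=cam('scene');save(c,'sc5.png',(330,160,430,250),6)
E
```

```text
t 20.60 tcp [ 0.5904 -0.1151  0.0808] yaw 64.4 z-axis [ 0.  0. -1.] F [ 0.1 -0.1 -1.5] grip 0.27 25N q7 0.74
  shift 1 rows of [-0.4  0.3 34.3]  total [-0.4  0.3 34.3]
```

View pics/sc5.png

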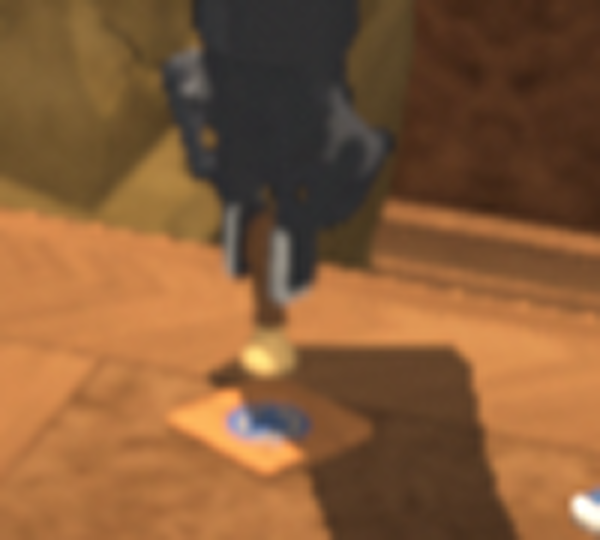

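The seal at (267,355) hangs upright above the round hollow at (270,422). Lowering it.

jog_arm:
  rows:
    - {"x": -0.4, "y": 0.3, "z": 12, "ax": 0, "ay": 0, "az": 0, "fingers": 10}
    - {"x": 0, "y": 0, "z": 10, "ax": 0, "ay": 0, "az": 0, "fingers": 10}
    - {"x": 0, "y": 0, "z": 6, "ax": 0, "ay": 0, "az": 0, "fingers": 10}
    - {"x": 0, "y": 0, "z": 4, "ax": 0, "ay": 0, "az": 0, "fingers": 10}
    - {"x": 0, "y": 0, "z": 2, "ax": 0, "ay": 0, "az": 0, "fingers": 10}
    - {"x": 0, "y": 0, "z": 0.5, "ax": 0, "ay": 0, "az": 0, "fingers": 10}
    - {"x": 0, "y": 0, "z": 0, "ax": 0, "ay": 0, "az": 0, "fingers": 10}
    - {"x": 0, "y": 0, "z": 0, "ax": 0, "ay": 0, "az": 0, "fingers": 10}

```text
t: 21.45
eef_pos: [0.5911, -0.1152, 0.0468]
tool_rot: [0.0, 0.221, 0.975, -0.0]
contact_force: [-1.0, -0.6, 4.7]
gripper_width: 0.27
grasp_force: 25.1
```

jog_arm:
  rows:
    - {"x": 0, "y": 0, "z": 0, "ax": 0, "ay": 0, "az": 0, "fingers": 50}
    - {"x": 0, "y": 0, "z": 0, "ax": 0, "ay": 0, "az": 0, "fingers": 50}
    - {"x": 0, "y": 0, "z": 0, "ax": 0, "ay": 0, "az": 0, "fingers": 50}
    - {"x": 0, "y": 0, "z": -10, "ax": 0, "ay": 0, "az": 0, "fingers": 50}
    - {"x": 0, "y": 0, "z": -30, "ax": 0, "ay": 0, "az": 0, "fingers": 50}
    - {"x": 0, "y": 0, "z": -40, "ax": 0, "ay": 0, "az": 0, "fingers": 50}
    - {"x": 0, "y": 0, "z": -20, "ax": 0, "ay": 0, "az": 0, "fingers": 50}
    - {"x": 0, "y": 0, "z": 0, "ax": 0, "ay": 0, "az": 0, "fingers": 50}

```text
t: 22.25
eef_pos: [0.5932, -0.1147, 0.1504]
tool_rot: [0.003, 0.221, 0.975, 0.0]
contact_force: [0.8, -0.8, -0.5]
gripper_width: 0.583
grasp_force: 0.0
```

```bash
python3 - <<'E'
from h import *
plan((.58,-.2897,.06,60.4),(.58,-.2897,.004))
E
```

```text
t 22.25 tcp [ 0.5932 -0.1147  0.1504] yaw 64.4 z-axis [ 0.006 -0.001 -1.   ] F [ 0.8 -0.8 -0.5] grip 0.58 0N q7 0.80
  shift 5 rows of [-12.6 -32.7  18.1]  total [ -63.  -163.7   90.5]
  turn 1 rows az 4.03
  shift 2 rows of [ 0.2 -0.1 28. ]  total [ 0.3 -0.1 56. ]
```

jog_arm:
  rows:
    - {"x": -13, "y": -32, "z": 0, "ax": 0, "ay": 0, "az": 0, "fingers": 45}
    - {"x": -13, "y": -32, "z": 0, "ax": 0, "ay": 0, "az": 0, "fingers": 45}
    - {"x": -13, "y": -33, "z": 10, "ax": 0, "ay": 0, "az": 0, "fingers": 45}
    - {"x": -13, "y": -33, "z": 20, "ax": 0, "ay": 0, "az": 0, "fingers": 45}
    - {"x": -13.6, "y": -32.3, "z": 30, "ax": 0, "ay": 0, "az": 0, "fingers": 45}
    - {"x": 0, "y": 0, "z": 25, "ax": 0, "ay": 0, "az": 4, "fingers": 45}
    - {"x": 0, "y": 0, "z": 0, "ax": 0, "ay": 0, "az": 0, "fingers": 45}
    - {"x": 0, "y": 0, "z": 0, "ax": 0, "ay": 0, "az": 0, "fingers": 45}

```text
t: 23.05
eef_pos: [0.58, -0.2883, 0.0613]
tool_rot: [-0.0, 0.254, 0.967, 0.001]
contact_force: [0.4, -0.1, 1.2]
gripper_width: 0.527
grasp_force: 0.0
```

```bash
python3 - <<'E'
from h import *
plan((.58,-.2897,.04,60.4),(.58,-.2897,.003))
E
```

```text
t 23.05 tcp [ 0.58   -0.2883  0.0613] yaw 60.6 z-axis [-0.001  0.001 -1.   ] F [ 0.4 -0.1  1.2] grip 0.53 0N q7 0.97
  shift 1 rows of [-0.7 -1.2 21.3]  total [-0.7 -1.2 21.3]
  turn 1 rows az 0.21
  shift 1 rows of [-0. -0. 37.]  total [-0. -0. 37.]
```

jog_arm:
  force: 20
  rows:
    - {"x": -0.5, "y": -1, "z": 22, "ax": 0, "ay": 0, "az": 0, "fingers": 45}
    - {"x": 0, "y": 0, "z": 18, "ax": 0, "ay": 0, "az": 0, "fingers": 45}
    - {"x": 0, "y": 0, "z": 10, "ax": 0, "ay": 0, "az": 0, "fingers": 45}
    - {"x": 0, "y": 0, "z": 5, "ax": 0, "ay": 0, "az": 0, "fingers": 45}
    - {"x": 0, "y": 0, "z": 2.5, "ax": 0, "ay": 0, "az": 0, "fingers": 45}
    - {"x": 0, "y": 0, "z": 0, "ax": 0, "ay": 0, "az": 0, "fingers": 30}
    - {"x": 0, "y": 0, "z": 0, "ax": 0, "ay": 0, "az": 0, "fingers": 8}
    - {"x": 0, "y": 0, "z": 0, "ax": 0, "ay": 0, "az": 0, "fingers": 8}

```text
t: 23.85
eef_pos: [0.5804, -0.291, 0.0045]
tool_rot: [0.001, 0.255, 0.967, -0.0]
contact_force: [-0.7, -0.1, 1.7]
gripper_width: 0.217
grasp_force: 21.9
```

jog_arm:
  rows:
    - {"x": 0, "y": 0, "z": 0, "ax": 0, "ay": 0, "az": 0, "fingers": 8}
    - {"x": 0, "y": 0, "z": 0, "ax": 0, "ay": 0, "az": 0, "fingers": 8}
    - {"x": 0, "y": 0, "z": 0, "ax": 0, "ay": 0, "az": 0, "fingers": 8}
    - {"x": 0, "y": 0, "z": -20, "ax": 0, "ay": 0, "az": 0, "fingers": 8}
    - {"x": 0, "y": 0, "z": -40, "ax": 0, "ay": 0, "az": 0, "fingers": 8}
    - {"x": 0, "y": 0, "z": -40, "ax": 0, "ay": 0, "az": 0, "fingers": 8}
    - {"x": 0, "y": 0, "z": -40, "ax": 0, "ay": 0, "az": 0, "fingers": 8}
    - {"x": 0, "y": 0, "z": -30, "ax": 0, "ay": 0, "az": 0, "fingers": 8}

```text
t: 24.65
eef_pos: [0.5805, -0.2907, 0.1777]
tool_rot: [0.001, 0.255, 0.967, -0.0]
contact_force: [-0.3, 0.1, 0.1]
gripper_width: 0.211
grasp_force: 21.7
```

```bash
python3 - <<'E'
from h import *
plan((.52,0,.173),(.5953,.3275,.173,18.3),(.5953,.3275,.01))
E
```

```text
t 24.65 tcp [ 0.5805 -0.2907  0.1777] yaw 60.5 z-axis [ 0.002 -0.001 -1.   ] F [-0.3  0.1  0.1] grip 0.21 22N q7 1.05
  shift 8 rows of [24.5 27.9  0.5]  total [196.  223.1   4.2]
  shift 9 rows of [10.7 35.8 -0. ]  total [ 9.60e+01  3.22e+02 -1.00e-01]
  turn 6 rows az 7.03
  shift 5 rows of [ 0.1 -0.  32.6]  total [ 4.00e-01 -1.00e-01  1.63e+02]
```

jog_arm:
  rows:
    - {"x": 24.5, "y": 28, "z": 0, "ax": 0, "ay": 0, "az": 0, "fingers": 8}
    - {"x": 24.5, "y": 28, "z": 0, "ax": 0, "ay": 0, "az": 0, "fingers": 8}
    - {"x": 24.5, "y": 28, "z": 0, "ax": 0, "ay": 0, "az": 0, "fingers": 8}
    - {"x": 24.5, "y": 28, "z": 0, "ax": 0, "ay": 0, "az": 0, "fingers": 8}
    - {"x": 24.5, "y": 28, "z": 0, "ax": 0, "ay": 0, "az": 0, "fingers": 8}
    - {"x": 24.5, "y": 28, "z": 0, "ax": 0, "ay": 0, "az": 0, "fingers": 8}
    - {"x": 24.5, "y": 28, "z": 0, "ax": 0, "ay": 0, "az": 0, "fingers": 8}
    - {"x": 24.5, "y": 27, "z": 0, "ax": 0, "ay": 0, "az": 0, "fingers": 8}

```text
t: 25.45
eef_pos: [0.5189, 0.0013, 0.1748]
tool_rot: [0.0, 0.255, 0.967, -0.0]
contact_force: [-0.1, 0.6, -0.4]
gripper_width: 0.213
grasp_force: 21.7
```

jog_arm:
  rows:
    - {"x": 11, "y": 36, "z": 0, "ax": 0, "ay": 0, "az": 0, "fingers": 8}
    - {"x": 11, "y": 36, "z": 0, "ax": 0, "ay": 0, "az": 0, "fingers": 8}
    - {"x": 11, "y": 36, "z": 0, "ax": 0, "ay": 0, "az": 0, "fingers": 8}
    - {"x": 11, "y": 36, "z": 0, "ax": 0, "ay": 0, "az": 0, "fingers": 8}
    - {"x": 11, "y": 36, "z": 0, "ax": 0, "ay": 0, "az": 0, "fingers": 8}
    - {"x": 11, "y": 36, "z": 0, "ax": 0, "ay": 0, "az": 0, "fingers": 8}
    - {"x": 10, "y": 36, "z": 0, "ax": 0, "ay": 0, "az": 0, "fingers": 8}
    - {"x": 10, "y": 36, "z": 0, "ax": 0, "ay": 0, "az": 0, "fingers": 8}

```text
t: 26.25
eef_pos: [0.5868, 0.294, 0.1748]
tool_rot: [0.0, 0.255, 0.967, -0.0]
contact_force: [0.6, -0.1, -0.4]
gripper_width: 0.208
grasp_force: 21.7
```

jog_arm:
  rows:
    - {"x": 10, "y": 34, "z": 0, "ax": 0, "ay": 0, "az": 0, "fingers": 8}
    - {"x": 0, "y": 0, "z": 0, "ax": 0, "ay": 0, "az": 7, "fingers": 8}
    - {"x": 0, "y": 0, "z": 15, "ax": 0, "ay": 0, "az": 7, "fingers": 8}
    - {"x": 0, "y": 0, "z": 20, "ax": 0, "ay": 0, "az": 7, "fingers": 8}
    - {"x": 0, "y": 0, "z": 20, "ax": 0, "ay": 0, "az": 7, "fingers": 8}
    - {"x": 0, "y": 0, "z": 20, "ax": 0, "ay": 0, "az": 7, "fingers": 8}
    - {"x": 0, "y": 0, "z": 20, "ax": 0, "ay": 0, "az": 7.2, "fingers": 8}
    - {"x": 0, "y": 0, "z": 0, "ax": 0, "ay": 0, "az": 0, "fingers": 8}

```text
t: 27.05
eef_pos: [0.5932, 0.326, 0.0769]
tool_rot: [-0.001, 0.586, 0.81, -0.002]
contact_force: [-0.2, 0.2, -1.4]
gripper_width: 0.214
grasp_force: 21.7
```

jog_arm:
  rows:
    - {"x": 0, "y": 0, "z": 0, "ax": 0, "ay": 0, "az": 0, "fingers": 8}
    - {"x": 0, "y": 0, "z": 0, "ax": 0, "ay": 0, "az": 0, "fingers": 8}
    - {"x": 0, "y": 0, "z": 0, "ax": 0, "ay": 0, "az": 0, "fingers": 8}
    - {"x": 0, "y": 0, "z": 0, "ax": 0, "ay": 0, "az": 0, "fingers": 8}
    - {"x": 0, "y": 0, "z": 0, "ax": 0, "ay": 0, "az": 0, "fingers": 8}
    - {"x": 0, "y": 0, "z": 0, "ax": 0, "ay": 0, "az": 0, "fingers": 8}
    - {"x": 0, "y": 0, "z": 0, "ax": 0, "ay": 0, "az": 0, "fingers": 8}
    - {"x": 0, "y": 0, "z": 0, "ax": 0, "ay": 0, "az": 0, "fingers": 8}

```text
t: 27.85
eef_pos: [0.5949, 0.3273, 0.0788]
tool_rot: [-0.0, 0.586, 0.81, -0.0]
contact_force: [0.1, 0.1, -0.1]
gripper_width: 0.213
grasp_force: 21.7
```

```bash
python3 - <<'E'
from h import *
plan((.5953,.3275,.03,18.3),(.5953,.3275,.009))
E
```

```text
t 27.85 tcp [0.5949 0.3273 0.0788] yaw 18.2 z-axis [-0. -0. -1.] F [ 0.1  0.1 -0.1] grip 0.21 22N q7 -0.65
  shift 2 rows of [ 0.   0.2 24.4]  total [ 0.1  0.5 48.8]
  turn 1 rows az -0.06
  shift 1 rows of [ 0.  0. 21.]  total [ 0.  0. 21.]
```

jog_arm:
  rows:
    - {"x": 0, "y": 0.4, "z": 25, "ax": 0, "ay": 0, "az": 0, "fingers": 8}
    - {"x": 0, "y": 0, "z": 20, "ax": 0, "ay": 0, "az": 0, "fingers": 8}
    - {"x": 0, "y": 0, "z": 13, "ax": 0, "ay": 0, "az": 0, "fingers": 8}
    - {"x": 0, "y": 0, "z": 6, "ax": 0, "ay": 0, "az": 0, "fingers": 8}
    - {"x": 0, "y": 0, "z": 3, "ax": 0, "ay": 0, "az": 0, "fingers": 8}
    - {"x": 0, "y": 0, "z": 2, "ax": 0, "ay": 0, "az": 0, "fingers": 8}
    - {"x": 0, "y": 0, "z": 0, "ax": 0, "ay": 0, "az": 0, "fingers": 8}
    - {"x": 0, "y": 0, "z": 0, "ax": 0, "ay": 0, "az": 0, "fingers": 8}

```text
t: 28.65
eef_pos: [0.5957, 0.3277, 0.0105]
tool_rot: [0.0, 0.586, 0.81, 0.001]
contact_force: [0.8, 0.6, 0.3]
gripper_width: 0.212
grasp_force: 21.7
```

jog_arm:
  rows:
    - {"x": 0, "y": 0, "z": 0, "ax": 0, "ay": 0, "az": 0, "fingers": 40}
    - {"x": 0, "y": 0, "z": 0, "ax": 0, "ay": 0, "az": 0, "fingers": 40}
    - {"x": 0, "y": 0, "z": 0, "ax": 0, "ay": 0, "az": 0, "fingers": 40}
    - {"x": 0, "y": 0, "z": -10, "ax": 0, "ay": 0, "az": 0, "fingers": 40}
    - {"x": 0, "y": 0, "z": -30, "ax": 0, "ay": 0, "az": 0, "fingers": 40}
    - {"x": 0, "y": 0, "z": -40, "ax": 0, "ay": 0, "az": 0, "fingers": 40}
    - {"x": 0, "y": 0, "z": -40, "ax": 0, "ay": 0, "az": 0, "fingers": 40}
    - {"x": 0, "y": 0, "z": -40, "ax": 0, "ay": 0, "az": 0, "fingers": 40}

```text
t: 29.45
eef_pos: [0.5951, 0.3275, 0.1722]
tool_rot: [0.0, 0.586, 0.81, 0.0]
contact_force: [0.3, 0.4, -0.4]
gripper_width: 0.466
grasp_force: 0.0
```

```bash
python3 - <<'E'
from h import *
plan((.5,0,.25),(.44,-.4,.25))
E
```

```text
t 29.45 tcp [0.5951 0.3275 0.1722] yaw 18.2 z-axis [ 0.  0. -1.] F [ 0.3  0.4 -0.4] grip 0.47 0N q7 -0.60
  shift 9 rows of [-31.2 -21.4  -8.7]  total [-281.2 -192.8  -77.9]
  shift 11 rows of [-32.8 -16.6  -0. ]  total [-3.611e+02 -1.822e+02 -2.000e-01]
```

jog_arm:
  rows:
    - {"x": -31, "y": -21, "z": -10, "ax": 0, "ay": 0, "az": 0, "fingers": 40}
    - {"x": -31, "y": -21, "z": -10, "ax": 0, "ay": 0, "az": 0, "fingers": 40}
    - {"x": -31, "y": -21, "z": -10, "ax": 0, "ay": 0, "az": 0, "fingers": 40}
    - {"x": -31, "y": -21, "z": -10, "ax": 0, "ay": 0, "az": 0, "fingers": 40}
    - {"x": -31, "y": -21, "z": -10, "ax": 0, "ay": 0, "az": 0, "fingers": 40}
    - {"x": -31, "y": -21, "z": -10, "ax": 0, "ay": 0, "az": 0, "fingers": 40}
    - {"x": -31, "y": -21, "z": -10, "ax": 0, "ay": 0, "az": 0, "fingers": 40}
    - {"x": -31, "y": -21, "z": -8, "ax": 0, "ay": 0, "az": 0, "fingers": 40}

```text
t: 30.25
eef_pos: [0.5128, 0.0381, 0.2491]
tool_rot: [0.001, 0.586, 0.81, 0.0]
contact_force: [1.6, 0.1, -0.3]
gripper_width: 0.468
grasp_force: 0.0
```

jog_arm:
  rows:
    - {"x": -31, "y": -21, "z": 0, "ax": 0, "ay": 0, "az": 0, "fingers": 40}
    - {"x": -33, "y": -17, "z": 0, "ax": 0, "ay": 0, "az": 0, "fingers": 40}
    - {"x": -33, "y": -17, "z": 0, "ax": 0, "ay": 0, "az": 0, "fingers": 40}
    - {"x": -33, "y": -17, "z": 0, "ax": 0, "ay": 0, "az": 0, "fingers": 40}
    - {"x": -33, "y": -17, "z": 0, "ax": 0, "ay": 0, "az": 0, "fingers": 40}
    - {"x": -33, "y": -17, "z": 0, "ax": 0, "ay": 0, "az": 0, "fingers": 40}
    - {"x": -33, "y": -17, "z": 0, "ax": 0, "ay": 0, "az": 0, "fingers": 40}
    - {"x": -33, "y": -17, "z": 0, "ax": 0, "ay": 0, "az": 0, "fingers": 40}

```text
t: 31.05
eef_pos: [0.4619, -0.2546, 0.2487]
tool_rot: [0.001, 0.586, 0.81, -0.0]
contact_force: [0.3, -0.0, 1.1]
gripper_width: 0.468
grasp_force: 0.0
```

jog_arm:
  rows:
    - {"x": -33, "y": -17, "z": 0, "ax": 0, "ay": 0, "az": 0, "fingers": 40}
    - {"x": -33, "y": -17, "z": 0, "ax": 0, "ay": 0, "az": 0, "fingers": 40}
    - {"x": -33, "y": -17, "z": 0, "ax": 0, "ay": 0, "az": 0, "fingers": 40}
    - {"x": -33, "y": -17, "z": 0, "ax": 0, "ay": 0, "az": 0, "fingers": 40}
    - {"x": 0, "y": 0, "z": 0, "ax": 0, "ay": 0, "az": 0, "fingers": 40}
    - {"x": 0, "y": 0, "z": 0, "ax": 0, "ay": 0, "az": 0, "fingers": 40}
    - {"x": 0, "y": 0, "z": 0, "ax": 0, "ay": 0, "az": 0, "fingers": 40}
    - {"x": 0, "y": 0, "z": 0, "ax": 0, "ay": 0, "az": 0, "fingers": 40}

```text
t: 31.85
eef_pos: [0.4397, -0.3984, 0.2482]
tool_rot: [0.0, 0.585, 0.811, 0.0]
contact_force: [-1.0, 0.1, 0.8]
gripper_width: 0.47
grasp_force: 0.0
```

```bash
python3 - <<'E'
from h import *
c=cam('top'); p=c['pixels'][:,:,::-1]; s=cam('scene')['pixels'][:,:,::-1]
r=lambda i,a,b,f:cv2.resize(i[a[1]:b[1],a[0]:b[0]],(390,295),interpolation=cv2.INTER_CUBIC)
tl=r(p,(155,160),(215,205),0); tr=r(p,(240,215),(318,274),0); bl=r(p,(330,165),(396,215),0); br=r(p,(400,230),(466,280),0)
cv2.imwrite('pics/fin.png',np.vstack([np.hstack([tl,tr]),np.hstack([bl,br])]))
cv2.imwrite('pics/fin2.png',cv2.resize(s[150:300,240:440],None,fx=4,fy=4,interpolation=cv2.INTER_CUBIC))
plan()
E
```

```text
t 31.95 tcp [ 0.4395 -0.3989  0.2482] yaw 18.3 z-axis [ 0. -0. -1.] F [-0.2 -0.7 -0.6] grip 0.47 0N q7 0.78
```

View pics/fin.png

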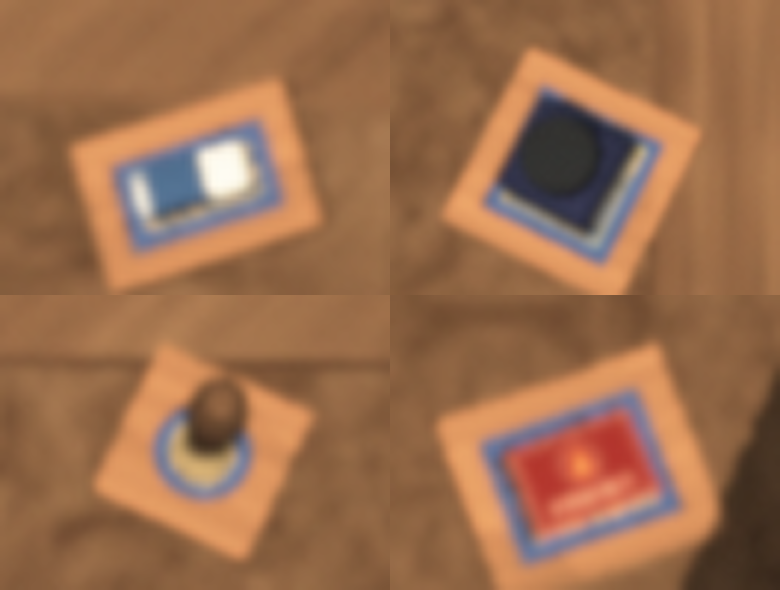

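View pics/fin2.png

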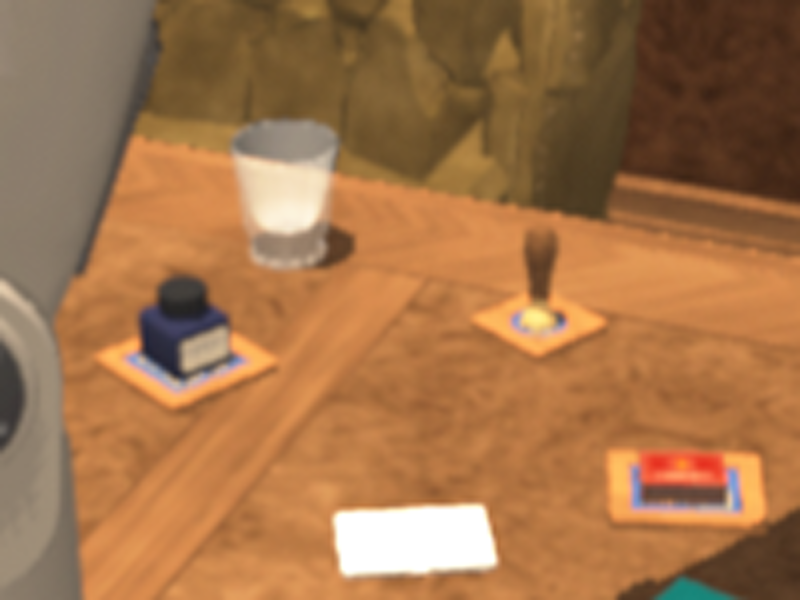

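The final views show all four things seated inside their hollows: eraser (195,182), bottle (575,165), seal foot (203,458) and matchbox (585,470) in the top montage. Nothing is tilted, and the tumbler stands as before at (287,195) in the scene view. Handing in.

```bash
python3 -c "
from station import bot
print(bot.hand_in())"
```

```text
the job is handed in; nothing more can be done
None
```

I put the ink bottle, wax seal, matchbox and eraser in their own holders, left the tumbler standing, and handed the job in at about 32 s; the final pictures show all four seated in their hollows, but no verdict came back.

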